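# Close the flight-recorder pod around its memory capsule

## Robot

A 6-joint arm with a two-finger parallel gripper is mounted at the origin on a cart in front of the work surface, level with it; the furniture and walls round the work are solid. World frame = base frame: x ahead of the robot, y to its left, z up, the work surface at z = 0. Lengths are in m, angles in rad, forces in N, time in s.
With the tool pointing down it reaches from about 0.325 to 0.75 m from the base axis. Payload 7.6 kg.
Tool frame: the origin (TCP) lies between the finger pads; the fingertips stand 22 mm ahead of it and the grasp point (between the pads) lies 3 mm ahead of it; z points along the fingers, y is the line along which they close (so a half turn about z gives the same grasp; the last joint's range is limited). The gripper opens to 85 mm and grips with 20 to 120 N. Pads are 22 mm wide; open, the fingers measure 114 mm over their backs; the gripper's body (76 mm by 85 mm) begins 54 mm behind the grasp point. The pads swing forward as they close: fully open they stand 13 mm farther back than shut.
Start: joints at [1.121, 0.052, 1.401, -0, 1.689, -0.07], TCP at [0.195, 0.488, 0.253] pointing down, gripper open.
Joint ranges: [-2.9, 2.9], [-0.91, 2.17], [0.12, 2.37], [-1.06, 4.2], [0.26, 2.73], [-2.93, 2.93]. Speed limits (rad/s): [2.57, 2.57, 3.01, 3.14, 3.14, 3.14].

## Interface

Orientations are given as a rotation vector (axis times angle).
In Python, from plant import sense, imaging, workorder gives the robot as it stands. The module is installed in compiled form; this text tells all that it offers.
- The arm moves only by the tool arm_command, never from a script. Its argument "plan" is a list of rows, each a list of 7 numbers: the turn, a rotation vector about the world's x, y, z normalised to -1 to 1, where 1 is 90 degrees, then the shift along the world's x, y, z normalised to -1 to 1, where 1 is 30 cm, then the gripper's target within -1 to 1 (shut at 1, half-way at 0, fully open at -1). A call has 1 to 12 rows; each row shifts and turns the commanded pose from where the row before left it; what a row does not reach is not made up. A row lasts 1/10 s, in which the tool goes at most 50 mm and 8.59 degrees, less where a joint would pass 70% of its speed; a pose out of reach is approached as far as the arm can. A call with a number of a shift or a turn outside -1 to 1 is refused whole. A call with a gripper value outside its range is refused whole. The fingers move at their own pace and stop on an object; "grip_force" is the grip in N (left out, the last holds). Time passes only in rows, so rows that do not move let the fingers close. It gives the time, the measured TCP pose, the force, the opening and the grip force at its end, in the units of the state.
- sense(): the state, without advancing time (a new reading comes with each control period).
- imaging.read_camera(name): name is "scene" or "top" or "wrist"; returns a dict with "color" (400x640x3 uint8, red, green, blue), "K" (3x3 intrinsics, pixels), "extrinsics" (4x4, takes a point from camera to world coordinates). Camera axes: x right, y down, z forward; pixel columns grow to the right and rows downward; lengths in m; the calibration is good to about 2 mm. A picture is of the moment at which its call begins. There is no depth.
- workorder.sign_off(): hands the job in; it is judged then, once.
The state is a dict: "time_s": time; "q": joint angles; "qvel": joint speeds; "joint_torque": joint torques, N m; "tool_pos": TCP position; "tool_rot": TCP orientation; "contact_force": force on the tool from outside, world axes, zero at the start; "torque": the same for the moment, N m; "grip_width": opening from 0.0 (shut) to 1.0 (fully open); "grasp_force": force on a finger pad.
Only numpy, scipy, OpenCV 4.12 (cv2) and the standard library are available. Lean on these libraries where they do the work, as an engineer would, in place of code of your own. Each camera call takes 0.05 s, during which the arm holds its last target. There are 200 camera calls.

## Task

Close up the drone's flight-recorder pod: stand the aluminium memory capsule upright in the black lower half, then set the orange upper shell over it right down onto the flange and twist it clockwise (seen from above) fully home, so that its grip bar points along the two white marks on the mounting plate. Leave the pod closed and let go, and leave the charger block, cell tester, solder reel and tip cleaner standing where they are.

Things in the scene. Friction and masses are not known exactly. Their poses are not given: they have to be found in the camera images.
- pod_base: lower half of the pod, fixed to the bench: dark steel plate 110x110x6 mm with bolts at its corners, a black flange 76 mm across (top 10 mm above the bench) and on it a black round cup, 45 mm inside and 52 mm outside diameter, rim 38 mm above the bench. Two white marks on the plate lie along its own x axis. Origin: centre of the plate's underside, on the bench; z up
- pod_base_floor (a point): centre of the cup's floor, 10 mm above the bench, where the middle of the capsule's foot belongs
- pod_base_lugs (a point): on the cup's axis, 30 mm above the bench, level with two bayonet lugs outside the cup at the base's own +y and -y: 61 mm across, each 40 degrees wide, 28 to 33 mm above the bench, each with a vertical stop just clockwise of it (seen from above) that ends the shell's turn
- pod_shell: orange upper half of the pod, loose, upright on its open rim: hollow, skirt 70 mm outside, 64 mm inside diameter, narrower above; closed top 78 mm above the rim. On top a black upright grip bar, 50 mm long (own x), 14 mm thick (own y), 78 to 108 mm above the rim. Same turned half round. Room inside for the capsule, 74 mm high. About 0.12 kg. Origin: centre of its rim, z up
- pod_shell_grip (a point): point on the shell's axis within the grip bar, 99 mm above the shell's rim, 21 mm above its closed top, 9 mm below the bar's top
- pod_shell_tabs (a point): on the shell's axis, 13 mm above its rim, level with two inner tabs (own +y, -y; 50 degrees wide). They pass the lugs with the shell's x axis 50 to 110 degrees (best 70) counter-clockwise of the base's, seen from above; the rim then reaches the flange. Then it turns freely clockwise to the stops, x axes in line. At wrong angles it stays 12 mm too high. Radial play 1.5 mm
- capsule: aluminium memory capsule, the inner shell: closed upright cylinder 39 mm in diameter, 70 mm tall, with a blue band round it at half height and a blue dot on top, about 0.10 kg. Standing in the cup its upper 42 mm stay above the cup's rim. Origin: centre of its underside, z up. It stands between the charger block and the cell tester
- charger_brick: bystander: black charger block, upright, 40 (own x) x 56 (own y) x 76 mm tall; origin centre of its underside
- cell_tester: bystander: slim black upright cell tester, 17 (own x) x 22 (own y) x 72 mm tall, light; origin centre of its underside
- solder_reel: bystander: blue solder reel standing on one flange, flanges 53 mm in diameter with a wire end to 65 mm, 32 mm tall, beside the pod base; origin centre of its underside
- tip_cleaner: bystander: round orange tip-cleaner pot, 59 mm in diameter, 36 mm tall, beside the pod base; origin centre of its underside

How it is judged:
On the way, in this order (a step that is already met when the one before it is completed fails the run):
1. the capsule stands upright on the floor of the cup, the shell still off (horizontal distance between capsule and pod_base below 0.008 m and z of capsule in the frame of pod_base between 0.006 and 0.014 m and angle between capsule's own z axis and vertical below 0.15 rad and horizontal distance between pod_shell and pod_base above 0.04 m), for 0.2 s.
2. the shell is over the capsule, down on the flange (horizontal distance between capsule and pod_base below 0.008 m and z of capsule in the frame of pod_base between 0.006 and 0.014 m and angle between capsule's own z axis and vertical below 0.15 rad and horizontal distance between pod_shell and pod_base below 0.006 m and z of pod_shell in the frame of pod_base between 0.006 and 0.0145 m and angle between pod_shell's own z axis and vertical below 0.07 rad), for 0.1 s.
At the end, for the whole second after the job is handed in: Capsule upright in the cup (within 4 mm in height, 8 mm of centre, 0.15 rad); shell over it, rim within 4 mm of the flange's height, 6 mm of the axis, tilt under 0.07 rad, grip bar within 0.15 rad of the base's x axis; both at rest; bystanders not shifted over 30 mm or tipped (all of step 2 and angle between the x axis of pod_shell and the x axis of pod_base, either way round below 0.15 rad and linear speed of pod_shell below 0.01 m/s and linear speed of capsule below 0.02 m/s); the robot touches nothing.
It fails at once if the black charger block is shifted more than 30 mm or tipped (distance of charger_brick from where it was at the start of the episode above 0.03 m or angle between charger_brick's own z axis and vertical above 0.4 rad).
It fails at once if the black cell tester is shifted more than 30 mm or tipped (distance of cell_tester from where it was at the start of the episode above 0.03 m or angle between cell_tester's own z axis and vertical above 0.4 rad).
It fails at once if the blue solder reel is shifted more than 30 mm or tipped (distance of solder_reel from where it was at the start of the episode above 0.03 m or angle between solder_reel's own z axis and vertical above 0.4 rad).
It fails at once if the orange tip cleaner is shifted more than 30 mm or tipped (distance of tip_cleaner from where it was at the start of the episode above 0.03 m or angle between tip_cleaner's own z axis and vertical above 0.4 rad).
It also fails if it takes over 56 s, if anything falls off the work surface, if the arm or the gripper's body presses on something with over 40 N, if the wrist force passes 120 N, or if a joint passes its speed limit or range.

## Working session

There is one attempt and no reset: what is moved stays moved. The work goes in short steps, Python scripts to look and compute and a tool call to move; the robot and the scene stay as the last step left them, time stands still between calls to the robot, and variables do not carry over. Pictures are saved under pics/ and viewed, at most 10 in all, crops included, and the job is handed in when it is done.

Besides the shell and the picture viewer there is one more tool, called after ">>>" in YAML: its name, and indented under it one key for each argument. arm_command: Moves the arm, as the interface text tells. Scaled input: -1 to 1 covers 30 cm each way for a shift and 90 degrees each way for a turn. Its arguments: {"type":"object","properties":{"plan":{"type":"array"},"grip_force":{"type":"number"}},"required":["plan"]}

```bash
mkdir -p pics
cat > h.py <<'E'
import numpy as np, cv2
from plant import sense, imaging, workorder
def cam(n,save=None):
    c=imaging.read_camera(n)
    if save: cv2.imwrite('pics/'+save,c['color'][:,:,::-1])
    return c
def ray(c,uv,z):
    K=np.array(c['K']);T=np.array(c['extrinsics'])
    d=T[:3,:3]@np.linalg.solve(K,[uv[0],uv[1],1]);o=T[:3,3]
    return o+d*(z-o[2])/d[2]
def proj(c,p):
    K=np.array(c['K']);T=np.array(c['extrinsics'])
    q=K@(T[:3,:3].T@(np.array(p)-T[:3,3]));return q[:2]/q[2]
E
python3 - <<'E'
from h import *
for n in('top','scene'):
    c=cam(n,n+'0.png');print(n,np.round(c['extrinsics'],3).tolist(),np.round(c['K'],1).tolist())
s=sense();print(s['time_s'],s['tool_pos'],s['tool_rot'],s['contact_force'])
E
```

```text
top [[-0.026, -0.992, 0.125, 0.419], [-1.0, 0.028, 0.008, 0.012], [-0.011, -0.125, -0.992, 1.279], [0.0, 0.0, 0.0, 1.0]] [[448.1, 0.0, 316.4], [0.0, 448.1, 197.0], [0.0, 0.0, 1.0]]
scene [[0.474, -0.575, 0.666, -0.355], [-0.88, -0.325, 0.346, -0.463], [0.018, -0.751, -0.661, 1.009], [0.0, 0.0, 0.0, 1.0]] [[474.2, 0.0, 321.3], [0.0, 474.2, 198.2], [0.0, 0.0, 1.0]]
0.1 [0.19452301 0.48738474 0.25256678] [-5.92926846e-01 -3.08479609e+00  2.12169470e-03] [ 0.1903466  -0.07636469  0.14595327]
```

View pics/top0.png

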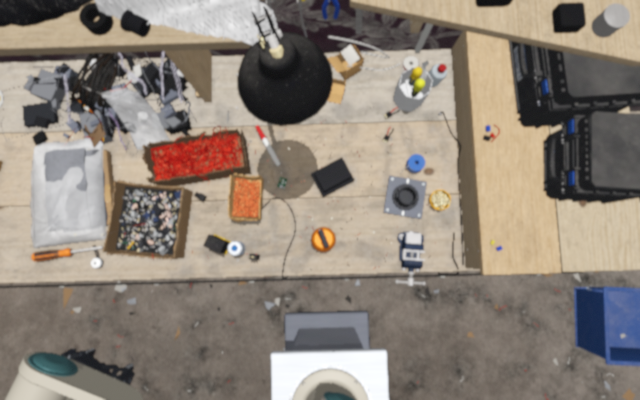

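View pics/scene0.png

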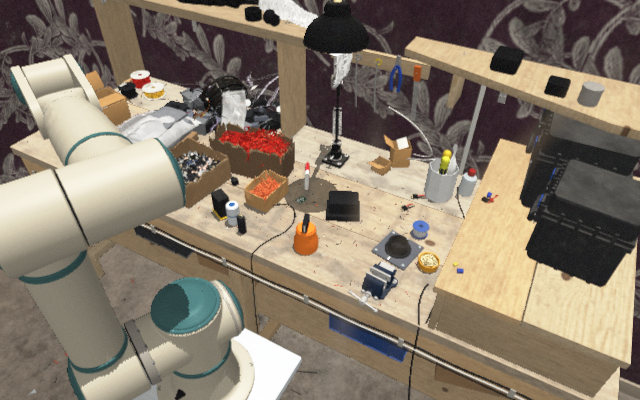

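The top view shows the shell at about (322,239), the pod base at (405,197) and the capsule at (236,248), with the charger at (217,244) and the tester at (254,257). The reel is at (416,163) and the tip cleaner at (440,200). The scene view agrees. Next I'll measure with colour masks.

Run:
```python
from h import *
c=cam('top');im=c['color']
a=cv2.resize(im[205:275,190:350],None,fx=5,fy=5,interpolation=cv2.INTER_CUBIC)[:300,:]
b=cv2.resize(im[150:225,370:470],None,fx=4,fy=4,interpolation=cv2.INTER_CUBIC)
o=np.zeros((600,800,3),np.uint8);o[:300]=cv2.resize(im[220:280,190:350],(800,300),interpolation=cv2.INTER_CUBIC);o[300:,:400]=b
s=cam('scene');o[300:,400:]=cv2.resize(s['color'][185:260,195:295],(400,300),interpolation=cv2.INTER_CUBIC)
cv2.imwrite('pics/crop.png',o[:,:,::-1])
for n,uv,z in [('capsule',(236,248),.07),('shell',(322,239),.1),('base',(405,197),.006),('vise',(411,250),.05),('charger',(217,244),.076),('tester',(254,257),.072),('reel',(416,163),.032),('tip',(440,200),.036)]:
    print(n,ray(c,uv,z).round(3))
```

```text
capsule [0.439 0.241 0.07 ]
shell [0.456 0.009 0.1  ]
base [ 0.572 -0.231  0.006]
vise [ 0.421 -0.232  0.05 ]
charger [0.451 0.291 0.076]
tester [0.413 0.193 0.072]
reel [ 0.664 -0.262  0.032]
tip [ 0.557 -0.322  0.036]
```

View pics/crop.png

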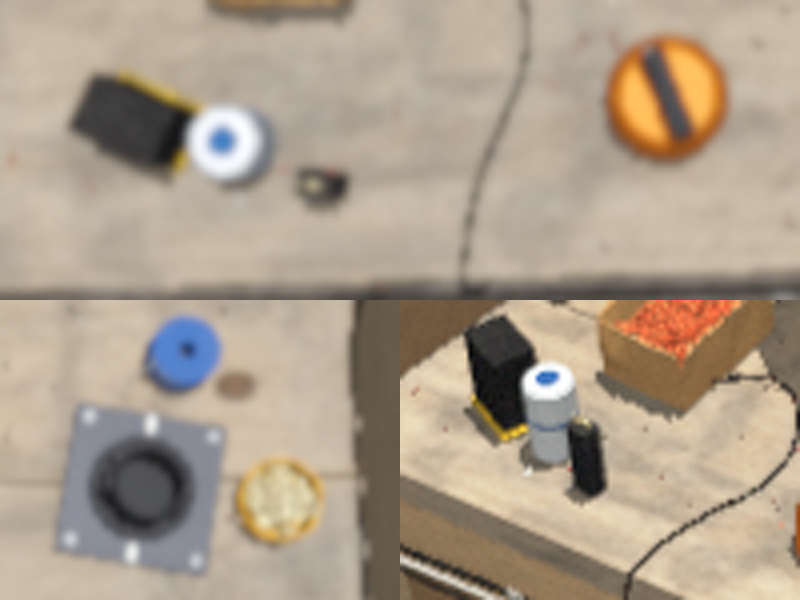

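The crop shows the capsule dot at about (234.4,248.2), the white marks at (407.8,181.3) and (403,213), and the grip bar running from (320,230.4) to (326.6,247). The capsule has gaps on its +x and −x sides.

```bash
cat >> h.py <<'E'
from scipy.spatial.transform import Rotation as R
def st():
    s=sense();m=R.from_rotvec(s['tool_rot']).as_matrix()
    y=m[:,1];return s,np.degrees(np.arctan2(y[1],y[0])),m
def go(p,yaw,tz=None):
    """print needed shift (units) and turn (units), yaw of tool y mod 180"""
    s,a,m=st();d=(yaw-a+90)%180-90
    print('tool',s['tool_pos'].round(4),'yawY',round(a,2),'z',m[:,2].round(4),'q6',s['q'][5].round(2),'t',s['time_s'],'F',np.round(s['contact_force'],1),'w',s['grip_width'])
    print('shift units',((np.array(p)-s['tool_pos'])/.3).round(4),'turn z units',round(d/90,4),'rows>=',max(np.linalg.norm(np.array(p)-s['tool_pos'])/.05,abs(d)/8.59).round(1))
E
python3 - <<'E'
from h import *
c=cam('top')
print('cap',ray(c,(234.4,248.2),.07))
m1=ray(c,(407.8,181.3),.006);m2=ray(c,(403,213),.006);print('base',(m1+m2)/2,m1-m2,np.degrees(np.arctan2(*(m1-m2)[1::-1])))
g1=ray(c,(320,230.4),.108);g2=ray(c,(326.6,247),.108);print('shell',(g1+g2)/2,g1-g2,np.degrees(np.arctan2(*(g1-g2)[1::-1])))
a=ray(c,(217,244),.076);b=ray(c,(254,257),.072);d=(a-b);print('line',np.degrees(np.arctan2(d[1],d[0])))
# charger top orientation
for uv in[(80,125),(100,75),(195,105),(180,165)]: print(ray(c,(190+uv[0]/5,220+uv[1]/5),.076).round(3))
go([.435,.245,.2],-21)
E
```

```text
cap [0.43828    0.24531356 0.07      ]
base [ 0.57147247 -0.2321927   0.006     ] [ 0.09078376 -0.01833501  0.        ] -11.418068627384953
shell [0.45614276 0.00608949 0.108     ] [0.04348496 0.0159532  0.        ] 20.14641905193411
line 69.30547115541476
[0.449 0.32  0.076]
[0.475 0.31  0.076]
[0.458 0.259 0.076]
[0.426 0.267 0.076]
tool [0.1946 0.4875 0.2529] yawY 68.24 z [-3.e-04 -6.e-04 -1.e+00] q6 -0.07 t 0.25 F [-0.8 -0.3  0.3] w 1.0012528400828318
shift units [ 0.8014 -0.8083 -0.1764] turn z units -0.9915 rows>= 10.4
```

>>> arm_command:
  plan:
    - [0,0,-0.09,0.073,-0.0735,-0.016,-1]
    - [0,0,-0.09,0.073,-0.0735,-0.016,-1]
    - [0,0,-0.09,0.073,-0.0735,-0.016,-1]
    - [0,0,-0.09,0.073,-0.0735,-0.016,-1]
    - [0,0,-0.09,0.073,-0.0735,-0.016,-1]
    - [0,0,-0.09,0.073,-0.0735,-0.016,-1]
    - [0,0,-0.09,0.073,-0.0735,-0.016,-1]
    - [0,0,-0.09,0.073,-0.0735,-0.016,-1]
    - [0,0,-0.09,0.073,-0.0735,-0.016,-1]
    - [0,0,-0.09,0.073,-0.0735,-0.016,-1]
    - [0,0,-0.09,0.073,-0.0735,-0.016,-1]
    - [0,0,0,0,0,0,-1]

```text
time_s: 1.45
tool_pos: [0.437, 0.2427, 0.1995]
tool_rot: [2.592, 1.773, -0.003]
contact_force: [-0.5, 0.3, -0.7]
grip_width: 0.994
grasp_force: 0.0
```

Run:
```python
from h import *
c=cam('wrist','w1.png');print(np.round(c['extrinsics'],3).tolist(),c['K'][0][0])
print(proj(c,[.438,.2453,.07]))
hsv=cv2.cvtColor(c['color'],cv2.COLOR_RGB2HSV)
m=cv2.inRange(hsv,(100,110,60),(125,255,255));n,l,s,ce=cv2.connectedComponentsWithStats(m)
for i in range(1,n):
    if s[i][4]>60: print(s[i],ce[i],ray(c,ce[i],.07).round(4))
go([.438,.2453,.049],-19)
```

```text
[[0.932, -0.348, -0.096, 0.462], [-0.361, -0.898, -0.25, 0.306], [0.001, 0.268, -0.964, 0.319], [0.0, 0.0, 0.0, 1.0]] 287.6974337897454
[315.99471731 198.91761738]
[310 189  17  17 241] [317.98755187 197.04564315] [0.4403 0.2463 0.07  ]
tool [0.4361 0.244  0.1999] yawY -20.98 z [-1.e-03 -5.e-04 -1.e+00] q6 0.8 t 1.5 F [-0.4 -0.3 -0.5] w 0.9979827456826157
shift units [ 0.0065  0.0044 -0.5032] turn z units 0.022 rows>= 3.0
```

View pics/w1.png

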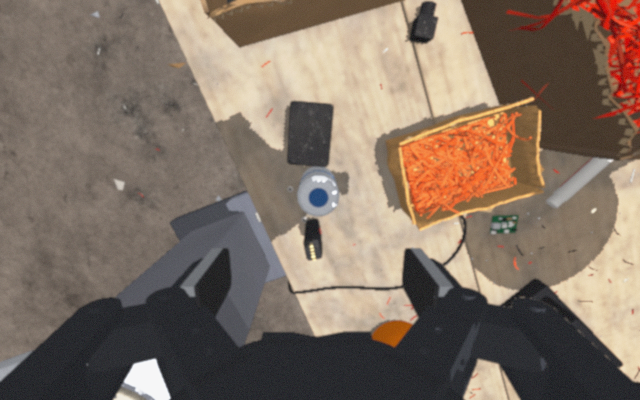

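The wrist view shows the capsule dot at (318,197), the charger at (310,133) and the tester at (313,238). The left and right sides, along the closing line, are free, so I'll descend and grip.

>>> arm_command:
  plan:
    - [0,0,0.02,0.013,0.003,-0.1,-1]
    - [0,0,0,0,0,-0.1,-1]
    - [0,0,0,0,0,-0.1,-1]
    - [0,0,0,0,0,-0.1,-1]
    - [0,0,0,0,0,-0.083,-1]
    - [0,0,0,0,0,0,1]
    - [0,0,0,0,0,0,1]
    - [0,0,0,0,0,0,1]
    - [0,0,0,0,0,0,1]
    - [0,0,0,0,0,0,1]
    - [0,0,0,0,0,0,1]
  grip_force: 40

```text
time_s: 2.6
tool_pos: [0.4404, 0.2468, 0.0579]
tool_rot: [2.558, 1.823, 0.006]
contact_force: [-1.2, 0.4, 6.4]
grip_width: 0.448
grasp_force: 40.4
```

>>> arm_command:
  plan:
    - [0,0,0,0,0,0,1]
    - [0,0,0,0,0,0.03,1]
    - [0,0,0,0,0,0.1,1]
    - [0,0,0,0,0,0.12,1]
    - [0,0,0,0,0,0.12,1]
    - [0,0,0,0,0,0.1,1]
    - [0,0,0,0,0,0,1]

```text
time_s: 3.3
tool_pos: [0.4412, 0.2467, 0.2028]
tool_rot: [2.557, 1.822, 0.016]
contact_force: [1.3, 0.4, -0.2]
grip_width: 0.446
grasp_force: 40.4
```

Run:
```python
from h import *
go([.5715,-.232,.2],-31)
```

```text
tool [0.4412 0.2467 0.2028] yawY -19.06 z [ 0.0093  0.0041 -0.9999] q6 0.77 t 3.3 F [ 1.3  0.4 -0.2] w 0.44566367904122056
shift units [ 0.4342 -1.5957 -0.0093] turn z units -0.1326 rows>= 9.9
```

>>> arm_command:
  plan:
    - [0,0,0,0.02,-0.07,0,1]
    - [0,0,0,0.04,-0.147,0,1]
    - [0,0,0,0.04,-0.147,0,1]
    - [0,0,0,0.04,-0.147,0,1]
    - [0,0,0,0.04,-0.147,0,1]
    - [0,0,0,0.04,-0.147,0,1]
    - [0,0,0,0.04,-0.147,0,1]
    - [0,0,0,0.04,-0.147,0,1]
    - [0,0,0,0.04,-0.147,0,1]
    - [0,0,0,0.04,-0.147,0,1]
    - [0,0,0,0.04,-0.147,0,1]
    - [0,0,0,0.015,-0.056,0,1]

```text
time_s: 4.5
tool_pos: [0.5695, -0.2366, 0.1956]
tool_rot: [-2.561, -1.818, 0.002]
contact_force: [0.5, 0.3, -0.2]
grip_width: 0.444
grasp_force: 40.5
```

>>> arm_command:
  plan:
    - [0,0,0,0,0,0,1]
    - [0,0,0,0,0,0,1]

```text
time_s: 4.7
tool_pos: [0.5696, -0.2326, 0.196]
tool_rot: [-2.558, -1.822, 0.001]
contact_force: [0.5, 1.0, -0.3]
grip_width: 0.444
grasp_force: 40.5
```

Run:
```python
from h import *
go([.5715,-.232,.2],-19)
c=cam('wrist','w2.png')
print(proj(c,[.5715,-.232,.038]),np.array(c['extrinsics'])[:3,3])
```

```text
tool [ 0.5696 -0.2326  0.196 ] yawY -19.09 z [-1.e-03  8.e-04 -1.e+00] q6 -0.11 t 4.7 F [ 0.5  1.  -0.3] w 0.44350338440326936
shift units [0.0064 0.002  0.0134] turn z units 0.001 rows>= 0.1
[317.73471266 193.56857668] [ 0.59183575 -0.16867255  0.31586594]
```

View pics/w2.png

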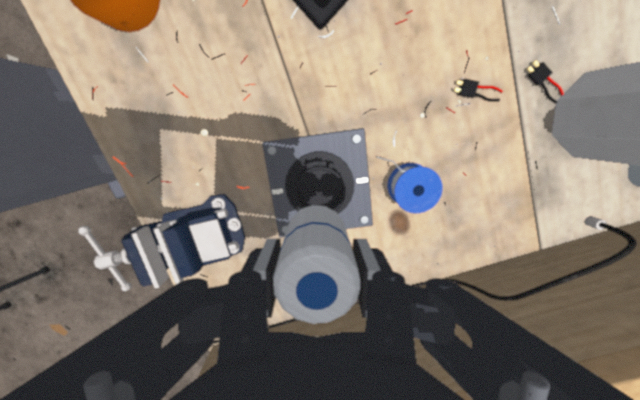

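The wrist view shows the white marks at about (278,191) and (361,181), the cup centre near (318,187) and the capsule dot at (317,290).

Run:
```python
from h import *
c=cam('wrist');im=c['color'];hsv=cv2.cvtColor(im,cv2.COLOR_RGB2HSV)
m=cv2.inRange(hsv,(0,0,170),(180,70,255));n,l,s,ce=cv2.connectedComponentsWithStats(m)
P=[]
for i in range(1,n):
    x,y=ce[i]
    if 255<x<380 and 120<y<240 and s[i][4]>5: print(s[i],ce[i].round(1),ray(c,ce[i],.006).round(4))
    if s[i][4]>5 and (abs(x-278)<6 and abs(y-191)<6 or abs(x-361)<6 and abs(y-181)<6):P.append(ray(c,ce[i],.006))
if len(P)==2:
    d=P[1]-P[0];print('base',sum(P)/2,np.linalg.norm(d),np.degrees(np.arctan2(d[1],d[0])))
m=cv2.inRange(hsv,(100,100,40),(125,255,200));n,l,s,ce=cv2.connectedComponentsWithStats(m)
for i in range(1,n):
    if s[i][4]>200: print('dot',s[i],ce[i].round(1),ray(c,ce[i],.21).round(4))
g=cv2.cvtColor(im,cv2.COLOR_RGB2GRAY);m=(g<40).astype(np.uint8)
sub=m[140:215,275:360];cs,_=cv2.findContours(sub,cv2.RETR_EXTERNAL,cv2.CHAIN_APPROX_NONE);k=max(cs,key=cv2.contourArea).reshape(-1,2)+[275,140]
print('flange top row/left/right',k.min(0),k.max(0)); 
W=np.array([ray(c,p,.01)[:2] for p in k[k[:,1]<190]]);A=np.c_[2*W,np.ones(len(W))];b=(W**2).sum(1);x=np.linalg.lstsq(A,b,rcond=None)[0];print('circ',x[:2],np.sqrt(x[2]+x[0]**2+x[1]**2))
```

```text
[352 135  10   9  69] [356.5 138.9] [ 0.6271 -0.1961  0.006 ]
[246 213  23   5  36] [257.4 214.9] [ 0.4968 -0.24    0.006 ]
[361 217   7   7  45] [364. 220.] [ 0.6091 -0.2851  0.006 ]
[272 235   7   3  14] [275.6 236.4] [ 0.5069 -0.271   0.006 ]
dot [169 210  47  67 951] [186.9 245.5] [ 0.5279 -0.1954  0.21  ]
dot [ 297  273   40   36 1149] [316.4 290.5] [ 0.5701 -0.2315  0.21  ]
flange top row/left/right [286 162] [344 208]
circ [ 0.56654374 -0.22734805] 0.024181700434990565
```

Run:
```python
from h import *
c=cam('wrist');g=cv2.cvtColor(c['color'],cv2.COLOR_RGB2GRAY).astype(float)
P=[]
for (x0,y0,w,h) in [(271,185,16,12),(353,175,17,12)]:
    s=g[y0:y0+h,x0:x0+w];t=np.clip(s-np.median(s)-25,0,None);yy,xx=np.mgrid[:h,:w]
    u=np.array([(t*xx).sum(),(t*yy).sum()])/t.sum()+[x0,y0];P.append(ray(c,u,.006));print(u,s.max(),np.median(s),P[-1].round(4))
d=P[1]-P[0];print('base',(sum(P)/2).round(4),np.linalg.norm(d),np.degrees(np.arctan2(d[1],d[0])))
W=[]
```

```text
[277.00373552 191.60776989] 172.0 77.0 [ 0.5276 -0.2219  0.006 ]
[361.68859596 180.71520135] 250.0 156.5 [ 0.6197 -0.2406  0.006 ]
base [ 0.5736 -0.2312  0.006 ] 0.09401618841590621 -11.459833320994708
```

>>> arm_command:
  plan:
    - [0,0,0,0.011,0.001,-0.06,1]
    - [0,0,0,0,0,-0.1,1]
    - [0,0,0,0,0,-0.1,1]
    - [0,0,0,0,0,-0.04,1]
    - [0,0,0,0,0,0,1]

```text
time_s: 5.35
tool_pos: [0.5724, -0.2314, 0.1048]
tool_rot: [-2.555, -1.822, 0.003]
contact_force: [-0.6, -0.2, -1.0]
grip_width: 0.442
grasp_force: 40.5
```

Run:
```python
from h import *
go([.5736,-.2312,.068],-19)
c=cam('wrist');t=cam('top');s=cam('scene')
o=np.zeros((600,800,3),np.uint8);o[:400,:640]=c['color']
o[400:,:400]=cv2.resize(s['color'][225:275,350:450],(400,200),interpolation=cv2.INTER_CUBIC)
o[400:,400:]=cv2.resize(t['color'][170:220,360:460],(400,200),interpolation=cv2.INTER_CUBIC)
cv2.imwrite('pics/w3.png',o[:,:,::-1])
```

```text
tool [ 0.5724 -0.2314  0.1048] yawY -19.01 z [-0.0034  0.0016 -1.    ] q6 -0.11 t 5.35 F [-0.6 -0.2 -1. ] w 0.44203046850665245
shift units [ 0.0041  0.0007 -0.1228] turn z units 0.0001 rows>= 0.7
```

View pics/w3.png

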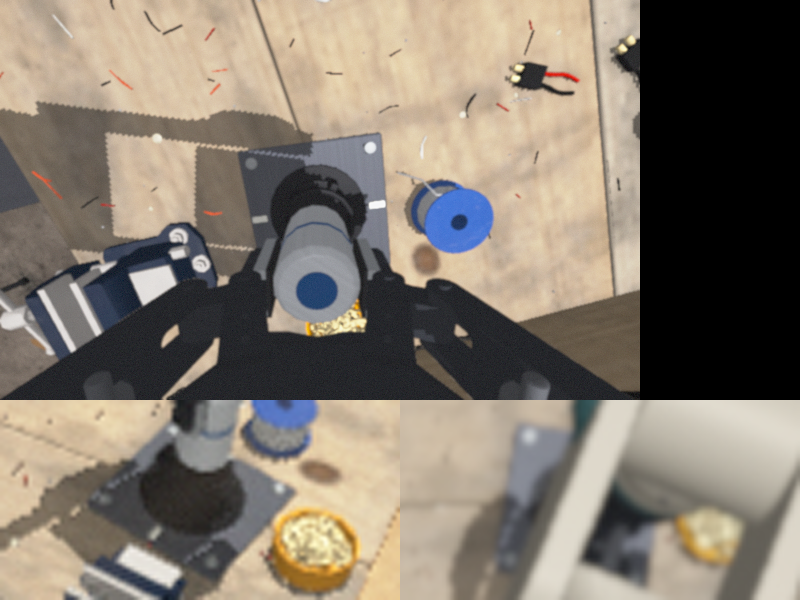

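The view shows the marks at (260,219) and (377,205), the dot at (316,290), and the capsule just above the cup.

Run:
```python
from h import *
c=cam('wrist');g=cv2.cvtColor(c['color'],cv2.COLOR_RGB2GRAY).astype(float)
P=[]
for (x0,y0,w,h) in [(250,211,20,16),(367,197,20,16)]:
    s=g[y0:y0+h,x0:x0+w];t=np.clip(s-np.median(s)-25,0,None);yy,xx=np.mgrid[:h,:w]
    u=np.array([(t*xx).sum(),(t*yy).sum()])/t.sum()+[x0,y0];P.append(ray(c,u,.006));print(u)
d=P[1]-P[0];print('base',(sum(P)/2).round(4),np.linalg.norm(d),np.degrees(np.arctan2(d[1],d[0])))
hsv=cv2.cvtColor(c['color'],cv2.COLOR_RGB2HSV);m=cv2.inRange(hsv,(100,100,40),(125,255,200));n,l,s,ce=cv2.connectedComponentsWithStats(m)
for i in range(1,n):
    if s[i][4]>500: print('dot',ce[i].round(1),ray(c,ce[i],.118).round(4))
```

```text
[256.87960236 216.68722386]
[373.00169779 201.70894979]
base [ 0.5739 -0.2313  0.006 ] 0.09464355798765108 -11.388249351776015
dot [133.4 279.8] [ 0.501  -0.2042  0.118 ]
dot [316.4 290.5] [ 0.5736 -0.2349  0.118 ]
```

Run:
```python
from h import *
c=cam('wrist');E=np.array(c['extrinsics']);go([.5739,-.2313,.068],-19)
s,a,m=st();print(E[:3,3]-s['tool_pos'],E[:3,3])
for z in(.112,.114,.116,.118):print(z,ray(c,(316.4,290.5),z)-s['tool_pos'])
```

```text
tool [ 0.5741 -0.2328  0.1088] yawY -19.05 z [ 0.0032 -0.0015 -1.    ] q6 -0.11 t 5.6 F [-0.1 -0.2 -1. ] w 0.4440759917254191
shift units [-0.0006  0.0051 -0.136 ] turn z units 0.0006 rows>= 0.8
[0.02178311 0.06425227 0.12003872] [ 0.59586636 -0.16858133  0.22882538]
0.112 [-0.00165501 -0.00580838  0.00321334]
0.114 [-0.00125376 -0.00460898  0.00521334]
0.116 [-0.00085251 -0.00340957  0.00721334]
0.118 [-0.00045126 -0.00221016  0.00921334]
```

>>> arm_command:
  plan:
    - [0,0,0,-0.002,0.003,-0.02,1]
    - [0,0,0,0,0,-0.02,1]
    - [0,0,0,0,0,-0.02,1]
    - [0,0,0,0,0,-0.02,1]
    - [0,0,0,0,0,-0.02,1]
    - [0,0,0,0,0,-0.02,1]
    - [0,0,0,0,0,0,1]
    - [0,0,0,0,0,0,1]

```text
time_s: 6.4
tool_pos: [0.5726, -0.2316, 0.0705]
tool_rot: [-2.558, -1.823, 0.0]
contact_force: [-0.1, -0.2, -1.0]
grip_width: 0.446
grasp_force: 40.5
```

>>> arm_command:
  plan:
    - [0,0,0,0,0,-0.006,1]
    - [0,0,0,0,0,0,1]
    - [0,0,0,0,0,0,1]

```text
time_s: 6.7
tool_pos: [0.5727, -0.2317, 0.069]
tool_rot: [2.558, 1.823, 0.0]
contact_force: [0.2, -0.1, -0.8]
grip_width: 0.444
grasp_force: 40.5
```

Release by opening only part of the way, then rise.

>>> arm_command:
  plan:
    - [0,0,0,0,0,0,-0.4]
    - [0,0,0,0,0,0,-0.4]
    - [0,0,0,0,0,0,-0.4]
    - [0,0,0,0,0,0,-0.4]
    - [0,0,0,0,0,0.06,-0.4]
    - [0,0,0,0,0,0.12,-0.4]
    - [0,0,0,0,0,0.15,-0.4]
    - [0,0,0,0,0,0.13,-0.4]
    - [0,0,0,0,0,0,-0.4]

```text
time_s: 7.6
tool_pos: [0.5747, -0.2326, 0.2148]
tool_rot: [2.549, 1.817, 0.01]
contact_force: [0.3, 0.4, 0.9]
grip_width: 0.698
grasp_force: 0.0
```

Run:
```python
from h import *
go([.456,.006,.22],-70)
c=cam('wrist','w4.png');s=cam('scene')
hsv=cv2.cvtColor(c['color'],cv2.COLOR_RGB2HSV);m=cv2.inRange(hsv,(100,100,40),(125,255,255));n,l,s2,ce=cv2.connectedComponentsWithStats(m)
for i in range(1,n):
    if s2[i][4]>100: print('dot',s2[i],ce[i].round(1),ray(c,ce[i],.08).round(4),ray(c,ce[i],.032).round(4))
print('scene dot expected',proj(s,[.5739,-.2313,.08]))
o=s['color'];hsv=cv2.cvtColor(o,cv2.COLOR_RGB2HSV)[190:270,370:430];m=cv2.inRange(hsv,(100,100,40),(125,255,255));n,l,s2,ce=cv2.connectedComponentsWithStats(m)
for i in range(1,n): 
    if s2[i][4]>3: print(s2[i],ce[i]+[370,190])
```

```text
tool [ 0.5747 -0.2326  0.2148] yawY -19.06 z [ 0.0115 -0.0055 -0.9999] q6 -0.11 t 7.6 F [0.3 0.4 0.9] w 0.6982593915231251
shift units [-0.3958  0.7954  0.0174] turn z units -0.566 rows>= 5.9
dot [ 378  163   49   45 1617] [403.  185.6] [ 0.6554 -0.2459  0.08  ] [ 0.6667 -0.2606  0.032 ]
dot [303 193  18  17 237] [311.7 201. ] [ 0.5725 -0.2324  0.08  ] [ 0.5682 -0.2445  0.032 ]
dot [171 208  31  61 753] [186.2 241.9] [ 0.4471 -0.2311  0.08  ] [ 0.4191 -0.2431  0.032 ]
scene dot expected [400.78906744 229.70524221]
[ 43  31  16  11 134] [420.5        225.94776119]
[29 39  5  4 14] [401.         230.28571429]
```

View pics/w4.png

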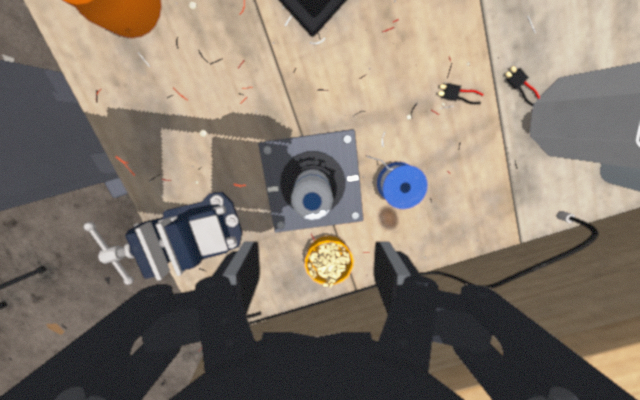

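The wrist view shows the capsule upright in the cup, with its dot at (312,201), within about 1 mm of the base axis. The bystanders have not moved. Next I'll go over the shell.

>>> arm_command:
  plan:
    - [0,0,-0.07,-0.044,0.088,0.002,-0.4]
    - [0,0,-0.07,-0.044,0.088,0.002,-0.4]
    - [0,0,-0.07,-0.044,0.088,0.002,-0.4]
    - [0,0,-0.07,-0.044,0.088,0.002,-0.4]
    - [0,0,-0.07,-0.044,0.088,0.002,-0.4]
    - [0,0,-0.07,-0.044,0.088,0.002,-0.4]
    - [0,0,-0.07,-0.044,0.088,0.002,-0.4]
    - [0,0,-0.07,-0.044,0.088,0.002,-0.4]
    - [0,0,0,-0.044,0.091,0.002,-0.4]
    - [0,0,0,0,0,0,-0.4]
    - [0,0,0,0,0,0,-0.4]

```text
time_s: 8.8
tool_pos: [0.4533, 0.0071, 0.2108]
tool_rot: [-3.091, -0.562, 0.003]
contact_force: [-0.1, 0.2, 0.3]
grip_width: 0.701
grasp_force: 0.0
```

Run:
```python
from h import *
go([.456,.006,.104],-70)
c=cam('wrist','w5.png');hsv=cv2.cvtColor(c['color'],cv2.COLOR_RGB2HSV)
m=cv2.inRange(hsv,(5,150,90),(22,255,255));cs,_=cv2.findContours(m,cv2.RETR_EXTERNAL,cv2.CHAIN_APPROX_NONE)
k=max(cs,key=cv2.contourArea);print(cv2.boundingRect(k),cv2.contourArea(k))
h=cv2.convexHull(k);M=np.zeros_like(m);cv2.fillConvexPoly(M,h,255);M=cv2.erode(M,np.ones((5,5)))
d=(M>0)&(hsv[:,:,2]<75);n,l,s,ce=cv2.connectedComponentsWithStats(d.astype(np.uint8))
i=1+np.argmax(s[1:,4]);ys,xs=np.where(l==i);print('bar',s[i],ce[i])
r=cv2.minAreaRect(np.c_[xs,ys].astype(np.float32));B=cv2.boxPoints(r);print(r);W=np.array([ray(c,p,.108) for p in B]);print(W.round(4),W.mean(0))
for a,b in((0,1),(1,2)):
    e=W[b]-W[a];print(np.linalg.norm(e),np.degrees(np.arctan2(e[1],e[0])))
```

```text
tool [0.4533 0.0071 0.2108] yawY -69.39 z [-2.2e-03 -2.0e-04 -1.0e+00] q6 1.15 t 8.8 F [-0.1  0.2  0.3] w 0.7012997563024413
shift units [ 0.0091 -0.0037 -0.3561] turn z units -0.0068 rows>= 2.1
(73, 0, 97, 51) 2694.0Traceback (most recent call last):
  File "<stdin>", line 8, in <module>
    return _wrapfunc(a, 'argmax', axis=axis, out=out, **kwds)
    return bound(*args, **kwds)
ValueError: attempt to get argmax of an empty sequence
```

View pics/w5.png

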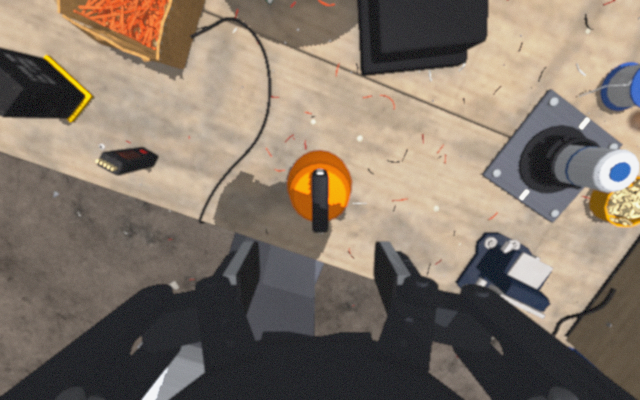

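The bar runs almost vertically in the picture, from (319,171) to (320,231), so it is in line with the fingers. The orange skirt is centred near (320,188).

Run:
```python
from h import *
c=cam('wrist');hsv=cv2.cvtColor(c['color'],cv2.COLOR_RGB2HSV)
g=hsv[165:240,285:355,2]<60;n,l,s,ce=cv2.connectedComponentsWithStats(g.astype(np.uint8))
i=1+np.argmax(s[1:,4]);ys,xs=np.where(l==i);xs=xs+285;ys=ys+165;print(s[i])
for y in(180,190,200,210,220,228):
    q=xs[ys==y];print(y,q.min(),q.max(),end='; ')
W=[ray(c,(np.median(xs[ys==y]),y),.108) for y in(185,222)];d=W[0]-W[1];print('yaw',np.degrees(np.arctan2(d[1],d[0])))
a=ray(c,(np.median(xs[ys<ys.min()+4]),ys.min()),.108);b=ray(c,(np.median(xs[ys>ys.max()-4]),ys.max()),.108);print(a,b,(a+b)/2,np.linalg.norm(a-b))
go((a+b)/2*[1,1,0]+[0,0,.104],-70)
```

```text
[ 27   6  15  61 515]
180 312 313; 190 312 313; 200 312 314; 210 312 326; 220 312 326; 228 312 326; yaw 28.768043114492503
[0.48303969 0.01975743 0.108     ] [ 0.43780098 -0.00156127  0.108     ] [0.46042033 0.00909808 0.108     ] 0.05001028487778295
tool [0.4537 0.0063 0.2112] yawY -69.49 z [-1.7e-03 -2.0e-04 -1.0e+00] q6 1.15 t 8.9 F [-0.3 -0.4 -0. ] w 0.6980309215597706
shift units [ 0.0223  0.0092 -0.3574] turn z units -0.0057 rows>= 2.1
```

Run:
```python
from h import *
c=cam('wrist')
a=ray(c,(319,171),.108);b=ray(c,(319.2,231),.108);d=a-b;print(a,b,np.linalg.norm(d),np.degrees(np.arctan2(d[1],d[0])))
go((a+b)/2*[1,1,0]+[0,0,.104],-70)
```

```text
[0.48459923 0.01579255 0.108     ] [ 0.43799459 -0.00201446  0.108     ] 0.04989069853243451 20.911187914906
tool [0.4539 0.0062 0.2114] yawY -69.51 z [-1.4e-03 -2.0e-04 -1.0e+00] q6 1.15 t 8.95 F [0.8 0.6 0.1] w 0.7020823814824643
shift units [ 0.0248  0.0023 -0.3581] turn z units -0.0054 rows>= 2.2
```

>>> arm_command:
  plan:
    - [0,0,0.005,0.022,0.002,-0.08,-0.4]
    - [0,0,0,0,0,-0.1,-0.4]
    - [0,0,0,0,0,-0.1,-0.4]
    - [0,0,0,0,0,-0.077,-0.4]
    - [0,0,0,0,0,0,-0.4]
    - [0,0,0,0,0,0,1]
    - [0,0,0,0,0,0,1]
    - [0,0,0,0,0,0,1]
    - [0,0,0,0,0,0,1]
    - [0,0,0,0,0,0,1]
    - [0,0,0,0,0,0,1]
    - [0,0,0,0,0,0,1]
  grip_force: 80

```text
time_s: 10.15
tool_pos: [0.4615, 0.0073, 0.1068]
tool_rot: [3.088, 0.572, 0.005]
contact_force: [0.2, -0.8, 5.9]
grip_width: 0.146
grasp_force: 79.4
```

>>> arm_command:
  plan:
    - [0,0,0,0,0,0.03,1]
    - [0,0,0,0,0,0.09,1]
    - [0,0,0,0,0,0.12,1]
    - [0,0,0,0,0,0.12,1]
    - [0,0,0,0,0,0.08,1]
    - [0,0,0,0,0,0,1]
    - [0,0,0,0,0,0,1]

```text
time_s: 10.85
tool_pos: [0.4602, 0.0075, 0.2367]
tool_rot: [-3.089, -0.572, 0.001]
contact_force: [0.5, -0.9, -2.5]
grip_width: 0.142
grasp_force: 78.4
```

Run:
```python
from h import *
go([.5735,-.2315,.240],-31.4)
c=cam('wrist');t=cam('top');s=cam('scene')
o=np.zeros((600,800,3),np.uint8);o[:400,:640]=c['color'];o[400:,:400]=cv2.resize(s['color'][190:265,250:400],(400,200))
cv2.imwrite('pics/w6.png',o[:,:,::-1])
```

```text
tool [0.4602 0.0075 0.2367] yawY -69.01 z [-4.e-04  0.e+00 -1.e+00] q6 1.14 t 10.85 F [ 0.5 -0.9 -2.5] w 0.141513369627485
shift units [ 0.3777 -0.7968  0.0111] turn z units 0.4178 rows>= 5.3
```

View pics/w6.png

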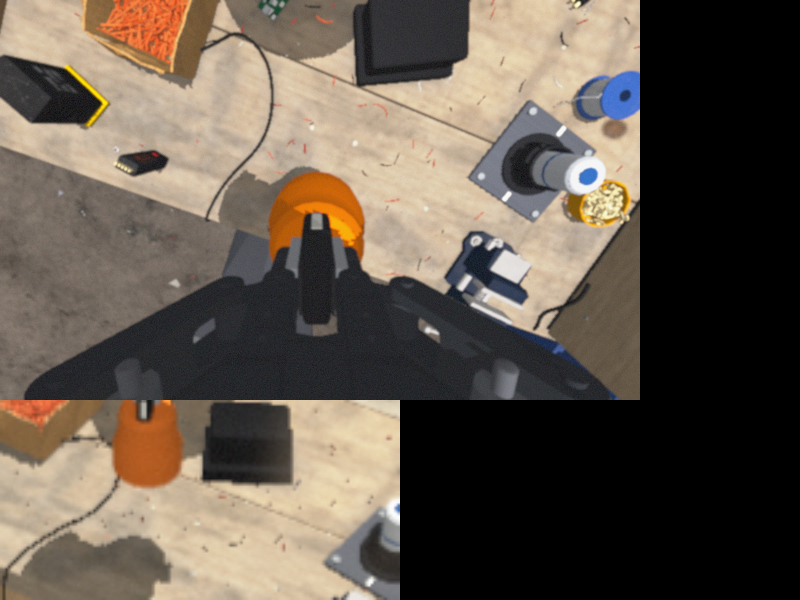

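The shell hangs upright in the grip, with its bar running from (317,214) to (317,322). I'll check the shell's axis against the TCP.

Run:
```python
from h import *
c=cam('wrist');s,a,m=st()
for z in (.238,.240,.242):
    A=ray(c,(317,214),z);B=ray(c,(317,323),z);print(z,np.linalg.norm(A-B),((A+B)/2-s['tool_pos'])@m)
hsv=cv2.cvtColor(c['color'],cv2.COLOR_RGB2HSV);k=cv2.inRange(hsv,(5,150,60),(22,255,255))[160:250,255:380]
ys,xs=np.where(k);xs+=255;ys+=160
print('skirt top row',ys.min(),'cols',xs.min(),xs.max())
rim=s['tool_pos'][2]-.105
for z in(rim,rim+.03): 
    p=ray(c,(316.5,ys.min()),z);print('far edge at z',round(z,3),((p-s['tool_pos'])@m).round(4))
```

```text
0.238 0.05453682349120269 [ 0.00334217  0.00012795 -0.00258836]
0.24 0.05360365738615703 [ 0.00444085  0.00012042 -0.00459151]
0.242 0.052670491281111474 [ 0.00553954  0.0001129  -0.00659466]
skirt top row 172 cols 269 363
far edge at z 0.13 [ 0.0312 -0.      0.1049]
far edge at z 0.16 [ 0.0361 -0.0001  0.0749]
```

Run:
```python
from h import *
from scipy.optimize import least_squares
c=cam('wrist');s,a,m=st()
hsv=cv2.cvtColor(c['color'],cv2.COLOR_RGB2HSV);k=cv2.inRange(hsv,(3,150,50),(22,255,255))[:,255:380]
P=[(x+255,np.where(k[160:260,x])[0].min()+160) for x in range(125) if k[160:260,x].any()]
P=np.array([p for p in P if p[1]<205]);print(P[::12].tolist())
E=np.array(c['extrinsics'])
for dz in(.100,.105,.110):
    z=s['tool_pos'][2]-dz;W=np.array([ray(c,p,z) for p in P]);L=(W-s['tool_pos'])@m
    f=least_squares(lambda v:np.hypot(L[:,0]-v[0],L[:,1]-v[1])-v[2],[0,0,.035]).x
    g=least_squares(lambda v:np.hypot(L[:,0]-v[0],L[:,1]-v[1])-.035,[0,0]).x;print(dz,f.round(4),g.round(4))
print('tool x world',m[:,0])
# bar detail along column 317
print(hsv[205:260:3,317,2])
print(hsv[295:335:3,317,2])
t=cam('top','t7.png');print('bar in top expected',proj(t,[.4602,.0075,.24]),proj(t,[.456,.006,.24]))
o=np.array(cam('scene')['color']);
```

```text
[[273, 204], [285, 185], [297, 177], [309, 173], [321, 173], [333, 176], [345, 184], [357, 201]]
0.1 [-0.0022 -0.0007  0.0339] [-0.0035 -0.0007]
0.105 [-0.0038 -0.0007  0.0347] [-0.0042 -0.0007]
0.11 [-0.0054 -0.0007  0.0355] [-0.0049 -0.0007]
tool x world [ 0.93361044  0.35828158 -0.00242026]
[239 239 183 146 155 146 140 143 104  39  35  32  37  35  37  38  37  37
  37]
[ 35  36  39  35  29  37  35  30  42  40  99 107 106 101]
bar in top expected [322.84481672 235.09151677] [323.54502047 236.89627833]
```

The skirt arc fits a radius of 34.7 mm, and the shell's axis lies 4 mm behind the TCP along tool x, which agrees with the top camera. I'll allow for that offset as I carry the shell over.

Run:
```python
from h import *
go([.5762,-.2285,.215],-31.4)
```

```text
tool [0.4602 0.0075 0.2363] yawY -69.01 z [-0.0015  0.     -1.    ] q6 1.14 t 11.2 F [-0.1  0.3 -1.4] w 0.14581230344599735
shift units [ 0.3868 -0.7866 -0.071 ] turn z units 0.4179 rows>= 5.3
```

>>> arm_command:
  plan:
    - [0,0,0.04,0.02,-0.04,0,1]
    - [0,0,0.05,0.046,-0.093,0,1]
    - [0,0,0.05,0.046,-0.093,0,1]
    - [0,0,0.05,0.046,-0.093,0,1]
    - [0,0,0.05,0.046,-0.093,0,1]
    - [0,0,0.05,0.046,-0.093,0,1]
    - [0,0,0.05,0.046,-0.093,0,1]
    - [0,0,0.05,0.046,-0.093,0,1]
    - [0,0,0.027,0.044,-0.095,0,1]
    - [0,0,0,0,0,-0.03,1]
    - [0,0,0,0,0,0,1]
    - [0,0,0,0,0,0,1]

```text
time_s: 12.4
tool_pos: [0.5759, -0.2276, 0.2275]
tool_rot: [-2.739, -1.535, 0.001]
contact_force: [1.0, -0.1, -1.3]
grip_width: 0.144
grasp_force: 78.7
```

```bash
cat > chk.py <<'E'
from h import *
from scipy.optimize import least_squares
go([.5762,-.2285,.215],-31.4)
c=cam('wrist','b.png');s,a,m=st()
hsv=cv2.cvtColor(c['color'],cv2.COLOR_RGB2HSV);k=cv2.inRange(hsv,(3,150,50),(22,255,255))[:,255:380]
P=[(x+255,np.where(k[160:260,x])[0].min()+160) for x in range(125) if k[160:260,x].any()]
P=np.array([p for p in P if 165<p[1]<205]);z=s['tool_pos'][2]-.105
W=np.array([ray(c,p,z) for p in P])
f=least_squares(lambda v:np.hypot(W[:,0]-v[0],W[:,1]-v[1])-.035,[.57,-.23],loss='soft_l1',f_scale=.0005).x;print('shell axis',f,'local',((np.r_[f,z]-s['tool_pos'])@m).round(4))
E
python3 chk.py
```

```text
tool [ 0.5759 -0.2276  0.2275] yawY -31.47 z [-1.2e-03  8.0e-04 -1.0e+00] q6 0.11 t 12.4 F [ 1.  -0.1 -1.3] w 0.144015807271349
shift units [ 0.0009 -0.0031 -0.0418] turn z units 0.0008 rows>= 0.3
shell axis [ 0.57408311 -0.23003829] local [-0.0032 -0.0004  0.105 ]
```

View pics/b.png

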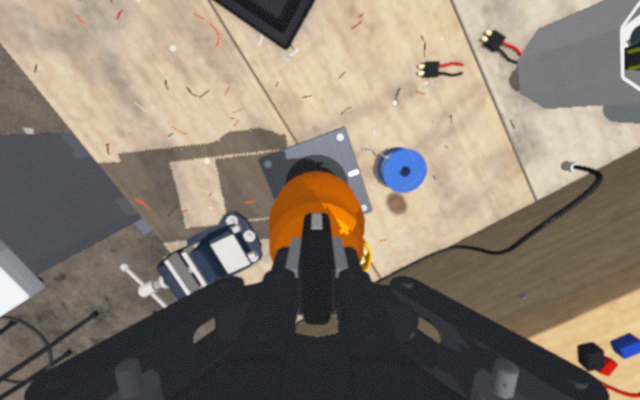

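That picture shows the shell over the base, with the right-hand white mark at (353,173) and the reel clear. A small correction in y, then lower while watching the force.

>>> arm_command:
  plan:
    - [0,0,0,0,-0.004,-0.03,1]
    - [0,0,0,0,0,-0.04,1]
    - [0,0,0,0,0,-0.04,1]
    - [0,0,0,0,0,-0.04,1]
    - [0,0,0,0,0,-0.04,1]
    - [0,0,0,0,0,-0.04,1]
    - [0,0,0,0,0,-0.03,1]
    - [0,0,0,0,0,0,1]
    - [0,0,0,0,0,0,1]

```text
time_s: 13.35
tool_pos: [0.5763, -0.2296, 0.1503]
tool_rot: [2.741, 1.535, 0.0]
contact_force: [-0.4, 0.2, -0.8]
grip_width: 0.147
grasp_force: 78.7
```

>>> arm_command:
  plan:
    - [0,0,0,0,0,-0.02,1]
    - [0,0,0,0,0,-0.02,1]
    - [0,0,0,0,0,-0.02,1]
    - [0,0,0,0,0,-0.015,1]
    - [0,0,0,0,0,0,1]
    - [0,0,0,0,0,0,1]

```text
time_s: 13.95
tool_pos: [0.576, -0.2294, 0.1272]
tool_rot: [-2.74, -1.535, 0.001]
contact_force: [-1.2, 1.0, -2.0]
grip_width: 0.148
grasp_force: 78.5
```

>>> arm_command:
  plan:
    - [0,0,0,0,0,-0.01,1]
    - [0,0,0,0,0,-0.01,1]
    - [0,0,0,0,0,-0.01,1]
    - [0,0,0,0,0,0,1]
    - [0,0,0,0,0,0,1]

```text
time_s: 14.45
tool_pos: [0.5761, -0.2294, 0.1182]
tool_rot: [-2.74, -1.535, 0.001]
contact_force: [-1.4, 0.6, -2.0]
grip_width: 0.145
grasp_force: 78.6
```

>>> arm_command:
  plan:
    - [0,0,0,0,0,-0.005,1]
    - [0,0,0,0,0,-0.005,1]
    - [0,0,0,0,0,0,1]
    - [0,0,0,0,0,0,1]

```text
time_s: 14.85
tool_pos: [0.5762, -0.2295, 0.1169]
tool_rot: [2.74, 1.535, 0.0]
contact_force: [-5.5, 2.6, 6.0]
grip_width: 0.145
grasp_force: 79.6
```

It is down on the flange, 10 mm above the bench level it was gripped at. Now the clockwise twist about the shell's axis.

>>> arm_command:
  plan:
    - [0,0,-0.04,0,-0.0005,0.002,1]
    - [0,0,-0.06,0,-0.001,0,1]
    - [0,0,-0.06,0,-0.001,0,1]
    - [0,0,-0.06,0.001,-0.001,0,1]
    - [0,0,-0.06,0.001,-0.001,0,1]
    - [0,0,-0.06,0.001,-0.001,0,1]
    - [0,0,0,0,0,0,1]
    - [0,0,0,0,0,0,1]

```text
time_s: 15.65
tool_pos: [0.5776, -0.2309, 0.1169]
tool_rot: [3.048, 0.762, 0.002]
contact_force: [-1.3, 3.5, 3.5]
grip_width: 0.145
grasp_force: 79.2
```

Run:
```python
from h import *
go([.578,-.2325,.1169],-101.4); print(sense()['torque'])
```

```text
tool [ 0.5776 -0.2309  0.1169] yawY -61.93 z [ 1.5e-03  1.0e-04 -1.0e+00] q6 0.64 t 15.65 F [-1.3  3.5  3.5] w 0.14547548798345827
shift units [ 0.0014 -0.0052 -0.    ] turn z units -0.4385 rows>= 4.6
[ 0.73276322  0.19690112 -0.22250945]
```

>>> arm_command:
  plan:
    - [0,0,-0.06,0,-0.001,0,1]
    - [0,0,-0.06,0,-0.001,0,1]
    - [0,0,-0.06,0,-0.001,0,1]
    - [0,0,-0.06,0.001,-0.001,0,1]
    - [0,0,-0.06,0.001,-0.001,0,1]
    - [0,0,-0.06,0,0,0,1]
    - [0,0,-0.04,0,0,0,1]
    - [0,0,0,0,0,0,1]
    - [0,0,0,0,0,0,1]

```text
time_s: 16.55
tool_pos: [0.578, -0.233, 0.1168]
tool_rot: [3.133, -0.217, 0.002]
contact_force: [-1.6, 1.6, 3.4]
grip_width: 0.145
grasp_force: 79.4
```

Run:
```python
from h import *
go([.578,-.2325,.1169],-101.4); print(sense()['torque'])
```

```text
tool [ 0.578  -0.233   0.1168] yawY -97.92 z [ 1.1e-03 -9.0e-04 -1.0e+00] q6 1.27 t 16.55 F [-1.6  1.6  3.4] w 0.14546985377202987
shift units [-0.      0.0017  0.0002] turn z units -0.0386 rows>= 0.4
[0.23479372 0.1853033  0.0291164 ]
```

Small steps to the stop, watching the torque.

>>> arm_command:
  plan:
    - [0,0,-0.02,0,0,0,1]
    - [0,0,-0.02,0,0,0,1]
    - [0,0,-0.01,0,0,0,1]
    - [0,0,0,0,0,0,1]
    - [0,0,0,0,0,0,1]

```text
time_s: 17.05
tool_pos: [0.5774, -0.2324, 0.117]
tool_rot: [-3.123, 0.339, 0.002]
contact_force: [-5.6, 4.0, 7.4]
grip_width: 0.144
grasp_force: 80.0
```

Run:
```python
from h import *
go([.578,-.2325,.1169],-101.4); print(sense()['torque'])
```

```text
tool [ 0.5774 -0.2324  0.117 ] yawY -102.4 z [-1.e-03  3.e-04 -1.e+00] q6 1.35 t 17.05 F [-5.6  4.   7.4] w 0.1437629189677897
shift units [ 0.0021 -0.0003 -0.0003] turn z units 0.0111 rows>= 0.1
[0.72175745 1.15497644 0.30280346]
```

The yaw is within 1° and the torque has risen, so it is at the stop. Release and rise.

>>> arm_command:
  plan:
    - [0,0,0,0,0,0,-0.2]
    - [0,0,0,0,0,0,-0.2]
    - [0,0,0,0,0,0,-0.2]
    - [0,0,0,0,0,0,-0.2]
    - [0,0,0,0,0,0,-0.2]
    - [0,0,0,0,0,0.03,-0.2]
    - [0,0,0,0,0,0.1,-0.2]
    - [0,0,0,0,0,0.12,-0.2]
    - [0,0,0,0,0,0.12,-0.2]
    - [0,0,0,0,0,0,-0.2]
    - [0,0,0,0,0,0,-0.2]

```text
time_s: 18.15
tool_pos: [0.5781, -0.2328, 0.2289]
tool_rot: [3.122, -0.344, 0.004]
contact_force: [0.0, -0.5, -2.8]
grip_width: 0.6
grasp_force: 0.0
```

Run:
```python
from h import *
go([.578,-.2325,.1169],-101.4)
c=cam('wrist');hsv=cv2.cvtColor(c['color'],cv2.COLOR_RGB2HSV)
e=proj(c,[.5737,-.2315,.118]);print('bar expected',e)
for sgn in(1,-1):print('ends exp',proj(c,[.5737+sgn*.025*.980,-.2315-sgn*.025*.199,.118]))
k=cv2.inRange(hsv,(3,150,50),(22,255,255));n,l,s,ce=cv2.connectedComponentsWithStats(k)
for i in range(1,n):
    if s[i][4]>200:print('orange',s[i],ce[i].round(1))
x,y=int(e[0]),int(e[1]);g=(hsv[y-45:y+45,x-40:x+40,2]<60).astype(np.uint8);n,l,s,ce=cv2.connectedComponentsWithStats(g)
i=l[45,40];print('bar comp',i,s[i],ce[i]+[x-40,y-45]);ys,xs=np.where(l==i);r=cv2.minAreaRect(np.c_[xs,ys].astype(np.float32));B=cv2.boxPoints(r)+[x-40,y-45]
W=np.array([ray(c,p,.118) for p in B])
for a in(0,1):
    d=W[a+1]-W[a];print(np.linalg.norm(d).round(4),np.degrees(np.arctan2(d[1],d[0])).round(1))
# marks still seen
for p in([.6197,-.2406,.006],[.5276,-.2219,.006]):print(proj(c,p))
# skirt arc at rim height .010
kk=cv2.morphologyEx(k,cv2.MORPH_OPEN,np.ones((3,3)))
print('skirt edge exp far',[proj(c,[.5737+.035*np.cos(t),-.2315+.035*np.sin(t),.01]).round(0).tolist() for t in np.radians([-101,-11,79,169])])
print(sense()['contact_force'])
```

```text
tool [ 0.5781 -0.2328  0.2289] yawY -102.57 z [ 0.0026 -0.0013 -1.    ] q6 1.35 t 18.15 F [ 0.  -0.5 -2.8] w 0.5997492374320647
shift units [-3.000e-04  1.200e-03 -3.733e-01] turn z units 0.013 rows>= 2.2
bar expected [316.11023635 213.45673388]
ends exp [315.55334781 184.22016868]
ends exp [316.63767569 241.14722023]
orange [372 157  32  50 259] [382.9 182.9]
orange [ 286  158   61   70 2723] [315.7 190.6]
bar comp 6 [ 33  30  15  41 468] [315.70940171 221.22649573]
0.0116 -102.5
0.0355 167.8
[315.1875527  146.93749375]
[316.61108145 222.8250444 ]
skirt edge exp far [[345.0, 186.0], [315.0, 158.0], [287.0, 188.0], [317.0, 215.0]]
[ 0.18908236  0.10780612 -0.83539383]
```

The skirt outline (columns 286–347, top row 158) matches a rim seated on the flange at z = 10 mm. The bar's yaw is −12.2° against −11.4° for the base.

```bash
python3 -c "
from plant import workorder
print(workorder.sign_off())"
```

```text
the job is handed in; nothing more can be done
None
```

I closed the pod and signed the job off. The capsule is upright in the cup, and the shell is down on the flange and twisted to its stop, with the grip bar within about 1° of the white marks. The gripper is clear, and nothing touched the bystanders that I could see; sign-off returned no verdict.

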